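Put the parts cabinet back on its sliding toe plate

ROBOT

A 6-joint arm with a two-finger parallel gripper is mounted at the origin on a cart in front of the work surface, level with it; the furniture and walls round the work are solid. World frame = base frame: x ahead of the robot, y to its left, z up, the work surface at z = 0. Lengths are in m, angles in rad, forces in N, time in s.
With the tool pointing down it reaches from about 0.375 to 0.975 m from the base axis. Payload 3.8 kg.
Tool frame: the origin (TCP) lies between the finger pads; the fingertips stand 17 mm ahead of it and the grasp point (between the pads) lies 2 mm behind it; z points along the fingers, y is the line along which they close (so a half turn about z gives the same grasp; the last joint's range is limited). The gripper opens to 85 mm and grips with 20 to 120 N. Pads are 22 mm wide; open, the fingers measure 114 mm over their backs; the gripper's body (76 mm by 85 mm) begins 54 mm behind the grasp point. The pads swing forward as they close: fully open they stand 13 mm farther back than shut.
Start: joints at [-1.328, 0.264, 1.604, -0, 1.274, -0.037], TCP at [0.186, -0.649, 0.248] pointing down, gripper open.
Joint ranges: [-2.63, 2.63], [-0.94, 2.18], [0.31, 2.57], [-1.31, 4.45], [0, 2.66], [-2.55, 2.55]. Speed limits (rad/s): [2.57, 2.57, 3.14, 3.14, 3.14, 3.14].

INTERFACE

Orientations are given as a rotation vector (axis times angle).
In Python, from workcell import bot gives the robot as it stands.
- The arm moves only by the tool play_rows, never from a script. Its argument "steps" is one flat list of numbers, 4 for each row, row after row: the shift along the tool's x, y, z in m, then the turn about the tool's z in rad. A call has 1 to 10 rows; each row is the pose to reach, as a shift and turn from the pose commanded when the call began, along the tool's axes at that moment; what a row does not reach only later rows make up. A row lasts 1/8 s, in which the tool goes at most 62.5 mm and 10.7 degrees, less where a joint would pass 70% of its speed; a pose out of reach is approached as far as the arm can. A call with a gripper value outside its range is refused whole. "jaw" is the closure in counts, from 0 (fully open) to 255 (shut), set as the call begins (left out, the last holds). The fingers move at their own pace and stop on an object; "grip_force" is the grip in N (left out, the last holds). Time passes only in rows, so rows that repeat a pose let the fingers close. It gives the time, the measured TCP pose, the force, the opening and the grip force at its end, in the units of the state.
- bot.read_state(): the state, without advancing time (a new reading comes with each control period).
- bot.read_camera(name): name is "scene" or "top" or "wrist"; returns a dict with "pixels" (384x512x3 uint8, blue, green, red), "mtx" (3x3 intrinsics, pixels), "R" (3x3) and "t" (3): a world point X has camera coordinates R X + t. Camera axes: x right, y down, z forward; pixel columns grow to the right and rows downward; lengths in m; the calibration is good to about 2 mm. The wrist camera is an equidistant fisheye: a pixel r from the principal point sees the ray r / f radians off the axis. A picture is of the moment at which its call begins. There is no depth.
- bot.finish_job(): hands the job in; it is judged then, once.
The state is a dict: "time": time; "q": joint angles; "joint_vel": joint speeds; "joint_torque": joint torques, N m; "tool_pos": TCP position; "tcp_rot": TCP orientation; "wrist_force": force on the tool from outside, world axes, zero at the start; "torque": the same for the moment, N m; "width": opening from 0.0 (shut) to 1.0 (fully open); "grip_force": force on a finger pad.
Only numpy, scipy, OpenCV 4.12 (cv2) and the standard library are available. Lean on these libraries where they do the work, as an engineer would, in place of code of your own. Each camera call takes 0.05 s, during which the arm holds its last target. There are 200 camera calls.

TASK

Tip the small-parts cabinet back until it leans on the rest bar by itself, push the toe-plate carriage fully home under it, then let the cabinet down gently so that it stands flat on the toe plate. Finally turn the carriage's cam handle over its hump until it drops into the notch and locks the carriage. Never lift the cabinet off the bench (its rear edge stays down), never let it slam, and leave the other things on the bench where they stand.

Things in the scene. Friction and masses are not known exactly. Their poses are not given: they have to be found in the camera images.
- dock: The slide's fixed steel frame on the bench: two rails 452 mm long, 12 mm high, 176 mm apart, the carriage at one end, the tilt rest at the other. Origin: bench level, midway between the rails, about where the cabinet's rear bottom edge starts. x runs level along the rails from carriage to rest (roughly world +y), z up. The rest's posts: x 100, y -88 and +88 mm, 156 mm high.
- rest_bar (a point): Middle of the fixed rubber-sleeved rest bar behind the cabinet: 18 mm thick, along the dock's y, 140 mm above the bench, 100 mm behind the dock's origin. The cabinet's rear face leans on it at about 0.53 to 0.61 rad of tilt.
- cabinet: Loose grey steel parts cabinet with fixed drawer fronts, 100 mm deep (x), 130 wide (y), 220 high, 0.7 to 1 kg, between the rails. Origin: centre of underside; front faces its -x, the carriage. Its top is an empty tray with a rim 6 mm thick, 20 mm high. On its rear edge it balances at about 0.42 rad of tilt: beyond, it falls back on the rest bar; short of that, forward.
- front_rim (a point): Middle of the top edge of the cabinet's front rim (x = -47 mm, z = 220 mm in the cabinet's frame); the rim's outer side is the cabinet's front face, 3 mm before this point, its inner side 3 mm behind it, the tray's floor 20 mm below.
- rear_edge (a point): Middle of the cabinet's rear bottom edge (x = 50 mm, z = 0 in the cabinet's frame), about which it is tipped.
- carriage (a joint): Travel of the toe-plate carriage along the dock's x, m: 0 drawn back, 0.125 fully home at its stop (starts at 0 to 0.018). Drag about 3 N. It carries the toe plate (95 mm long, 110 wide, top 5.5 mm above the bench; fully home its tip is at dock x = -17 mm), the upright heel plate and a low deck, top 25 mm above the bench, reaching 68 mm back from the heel plate.
- heel (a point): Point on the back face of the carriage's upright heel plate, 46 mm above the bench, 20 mm off the middle line to the dock's +y, clear of the cam handle: push here towards the dock's +x. The plate is 110 mm wide (dock y), 5 mm thick, its top 62 mm above the bench; it stands between toe plate and deck.
- cam_handle (a joint): Angle of the cam handle on the deck, rad: 0 parked, 1.5 full turn. Clockwise seen from above: the knob swings from behind towards the heel plate; at 0.75 the handle points to the dock's +y. Turning it lifts it about 3 mm over a cam hump (top near 0.65 rad) against an 8 N spring, about 3 N at the knob; past the hump it drops 10 mm and turns itself to 1.2 rad or more.
- handle_axis (a point): Point on the cam handle's vertical axis at the height of its bar (about 55 mm above the bench when parked).
- handle_knob (a point): Centre of the black ball knob, 21 mm thick, at the end of the cam handle's round bar (11 mm thick), 58 mm from its axis.
- paint_tin: Bystander: round paint tin, 78 mm across, 77 mm high. Origin at its underside.
- tape_measure: Bystander: yellow tape measure, 41 x 89 x 65 mm, below the rest bar, behind the cabinet. Origin at its underside.
- sanding_block: Bystander: black sanding block, 63 x 106 x 27 mm, beside the slide. Origin at its underside.
- spray_paint: Bystander: spray can, 67 mm across, 225 mm high. Origin at its underside.
- drink_can: Bystander: drink can, 66 mm across, 115 mm high. Origin at its underside.
- screw_jar: Bystander: jar of screws, 61 mm across, 85 mm high. Origin at its underside.
- wood_offcut: Bystander: wood offcut, 42 x 130 x 38 mm. Origin at the underside.
- plunger (a joint): Height of the cam handle with its locking pin, m: 0 parked, about 0.003 on the hump, -0.007 dropped into the notch in the rail. It can drop only when the carriage is fully home; dropped, it locks the carriage.

How it is judged:
By the outcome, as a careful person would: the job done as asked, in the order asked, and still so for the second after the job is handed in, with the robot touching nothing.
It also fails if it takes over 64 s, if anything falls off the work surface, if the arm or the gripper's body presses on something with over 40 N, if the wrist force passes 120 N, or if a joint passes its speed limit or range.

## Working session

There is one attempt and no reset: what is moved stays moved. The work goes in short steps, Python scripts to look and compute and a tool call to move; the robot and the scene stay as the last step left them, time stands still between calls to the robot, and variables do not carry over. Pictures are saved under pics/ and viewed, at most 10 in all, crops included, and the job is handed in when it is done.

Besides the shell and the picture viewer there is one more tool, called after "Call:" in YAML: its name, and indented under it one key for each argument. play_rows: Moves the arm, as the interface text tells. Its arguments: {"type":"object","properties":{"steps":{"type":"array"},"jaw":{"type":"number"},"grip_force":{"type":"number"}},"required":["steps"]}

```bash
mkdir -p pics; ls
python3 - <<'E'
from workcell import bot
import cv2,pickle
s=bot.read_state();print(s)
d={}
for n in("scene","top"):
    c=bot.read_camera(n);d[n]=c;cv2.imwrite(f"pics/{n}0.png",c["pixels"]);print(n,c["mtx"],c["R"],c["t"])
pickle.dump(d,open("cam0.pkl","wb"))
E
```

```text
pics
{'time': 0.0, 'q': array([-1.32788706e+00,  2.64777010e-01,  1.60537599e+00, -5.21652479e-06,
        1.27367970e+00, -3.69122320e-02]), 'joint_vel': array([-0.00235933,  0.0018348 , -0.00116407, -0.00079748, -0.00049011,
       -0.00035954]), 'joint_torque': array([-7.82876632e-04, -5.15115416e+01, -3.67317009e+01,  9.61583964e-06,
        1.31634559e-02,  8.06841911e-06]), 'tool_pos': array([ 0.18624751, -0.64808127,  0.24694482]), 'tcp_rot': array([-3.10868816e+00, -4.37801697e-01,  3.69304847e-04]), 'wrist_force': array([0.83957204, 0.13679102, 1.07594845]), 'torque': array([ 0.01072345, -0.00935407, -0.01016387]), 'grip_force': 0.0, 'width': 1.001860030397675}
scene [[416.21175811   0.         260.12891202]
 [  0.         416.21175811 186.12259993]
 [  0.           0.           1.        ]] [[-0.41596863 -0.90925555  0.01498172]
 [-0.67953853  0.29984468 -0.66956744]
 [ 0.60431572 -0.28869971 -0.74260015]] [0.17818013 0.45510745 1.20755938]
top [[421.57627993   0.         255.9053719 ]
 [  0.         421.57627993 186.00675643]
 [  0.           0.           1.        ]] [[-0.01774325 -0.9998304  -0.00493362]
 [-0.979203    0.0183742  -0.2020492 ]
 [ 0.20210558  0.00124601 -0.97936295]] [-0.01037356  0.50159433  1.49923378]
```

View pics/scene0.png

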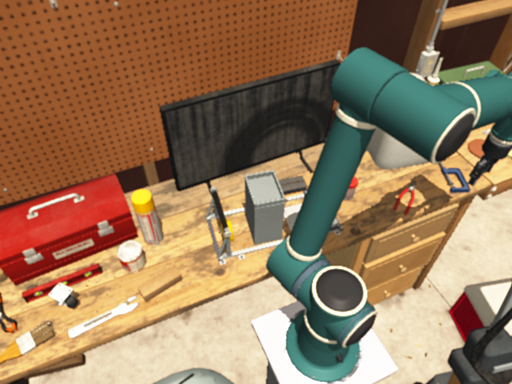

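View pics/top0.png

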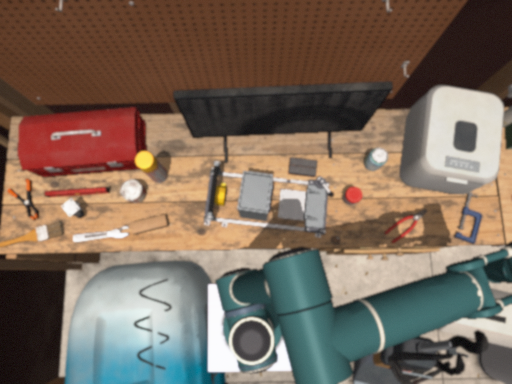

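The top view shows the dock from px (205..330, 160..235): rest bar at about (213,193), cabinet at (256,193) and carriage around (300,207). I'll enlarge that part.

```bash
python3 - <<'E'
import cv2,pickle,numpy as np
d=pickle.load(open("cam0.pkl","rb"))
a=cv2.resize(d["top"]["pixels"][150:245,195:345],None,fx=5.3,fy=5.3,interpolation=cv2.INTER_CUBIC)
cv2.imwrite("pics/topz.png",a)
E
cat > h.py <<'E'
import numpy as np,cv2
from scipy.spatial.transform import Rotation as Rn
def ray(c,u,v,z):
    d=c["R"].T@np.linalg.solve(c["mtx"],[u,v,1.]); o=-c["R"].T@c["t"]
    return o+d*(z-o[2])/d[2]
def proj(c,X):
    p=c["mtx"]@(c["R"]@np.array(X)+c["t"]); return p[:2]/p[2]
def fproj(c,X):
    p=c["R"]@np.array(X)+c["t"];th=np.arctan2(np.hypot(p[0],p[1]),p[2]);r=np.hypot(p[0],p[1])
    return c["mtx"][:2,2]+c["mtx"][0,0]*th*p[:2]/r
def fray(c,u,v,z):
    k=np.array([u,v])-c["mtx"][:2,2];r=np.linalg.norm(k);th=r/c["mtx"][0,0]
    d=c["R"].T@np.array([*(k/r*np.sin(th)),np.cos(th)]);o=-c["R"].T@c["t"]
    return o+d*(z-o[2])/d[2]
E
```

```text
(no output)
```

View pics/topz.png

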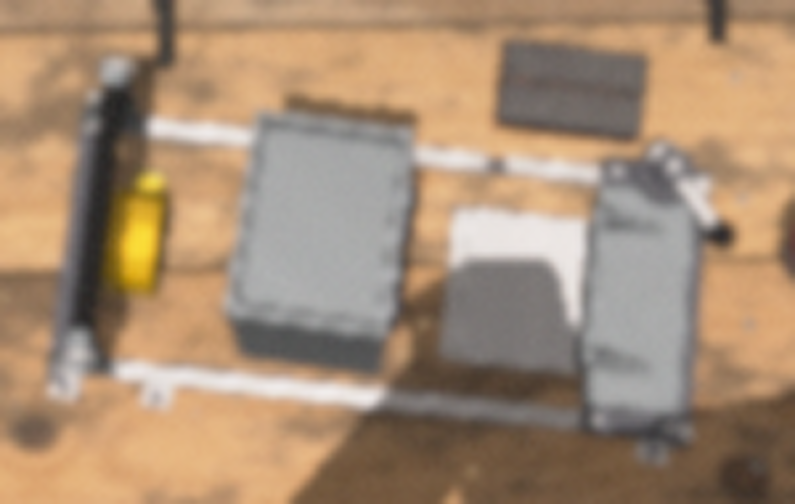

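Crop (scale 5.3, offset 195,150): far rail runs (150,128)-(600,172), near rail (110,370)-(580,415). The cabinet's top corners are at (262,112), (412,122), (388,328), (230,308). The handle axis is about (665,157), the knob about (720,235) and the heel plate line about x 590.

Run:
```python
import pickle,numpy as np
from h import *
c=pickle.load(open("cam0.pkl","rb"))["top"]
f=lambda x,y,z:ray(c,195+x/5.3,150+y/5.3,z)
P={k:f(*v) for k,v in dict(rf1=(150,128,.012),rf2=(600,172,.012),rn1=(110,370,.012),rn2=(580,415,.012),
c1=(262,112,.22),c2=(412,122,.22),c3=(388,328,.22),c4=(230,308,.22),axis=(665,157,.06),knob=(720,235,.055),
p1=(115,70,.156),p2=(75,345,.156),heel1=(605,180,.062),heel2=(585,400,.062),t1=(452,208,.0055),t2=(440,360,.0055),spray=(0,0,0)).items()}
for k,v in P.items(): print(k,v.round(4))
print(np.linalg.norm(P["c1"]-P["c2"]),np.linalg.norm(P["c2"]-P["c3"]))
ex=(P["rf1"]-P["rf2"])+(P["rn1"]-P["rn2"]);ex/=np.linalg.norm(ex);a=np.arctan2(ex[1],ex[0]);print("dock yaw",a,np.degrees(a))
ey=np.array([-ex[1],ex[0],0])
mid=(P["rf1"]+P["rn1"])/2
pm=(P["p1"]+P["p2"])/2
for k,v in P.items(): print(k,((v-pm)@ex+.1).round(4),((v-mid)@ey).round(4))
O=mid+ex*((pm-mid)@ex-.1);print("origin",O)
e=P["c2"]-P["c3"];print("cab yaw",np.degrees(np.arctan2(e[1],e[0])), np.degrees(np.arctan2(*(P["c1"]-P["c2"])[1::-1])))
```

```text
rf1 [0.5577 0.1035 0.012 ]
rf2 [ 0.5194 -0.2172  0.012 ]
rn1 [0.3841 0.1319 0.012 ]
rn2 [ 0.3465 -0.1959  0.012 ]
c1 [0.5172 0.0171 0.22  ]
c2 [ 0.5091 -0.0759  0.22  ]
c3 [ 0.3805 -0.0579  0.22  ]
c4 [0.3945 0.0382 0.22  ]
axis [ 0.5189 -0.2565  0.06  ]
knob [ 0.4643 -0.2925  0.055 ]
p1 [0.5629 0.1147 0.156 ]
p2 [0.3824 0.14   0.156 ]
heel1 [ 0.5031 -0.2141  0.062 ]
heel2 [ 0.3515 -0.1941  0.062 ]
t1 [ 0.4965 -0.1114  0.0055]
t2 [ 0.3877 -0.0998  0.0055]
spray [0.6587 0.2138 0.    ]
0.0933600039024768 0.12983190114153514
dock yaw 1.4544275409424379 83.33255970359244
rf1 0.0861 -0.0879
rf2 -0.2368 -0.0871
rn1 0.0942 0.0879
rn2 -0.2357 0.0871
c1 -0.0043 -0.0577
c2 -0.0976 -0.0604
c3 -0.0947 0.0694
c4 0.0024 0.0666
axis -0.2759 -0.0912
knob -0.318 -0.0411
p1 0.0979 -0.0917
p2 0.1021 0.0905
heel1 -0.2356 -0.0705
heel2 -0.2333 0.0823
t1 -0.1344 -0.0521
t2 -0.1354 0.0574
spray 0.2075 -0.1754
origin [0.46040256 0.02810461 0.012     ]
cab yaw -7.940628030156165 84.99429830792208
```

```bash
cat >> h.py <<'E'
O=np.array([.4604,.0281]);YAW=np.radians(83.3)
EX=np.array([np.cos(YAW),np.sin(YAW)]);EY=np.array([-EX[1],EX[0]])
def d2w(x,y,z): return np.array([*(O+x*EX+y*EY),z])
def w2d(p): return np.array([(p[:2]-O)@EX,(p[:2]-O)@EY,p[2]])
def shift(s,target,yaw=-6.7):  # target world xyz -> tool-axes shift + turn about tool z
    R=Rn.from_rotvec(s["tcp_rot"]).as_matrix()
    cur=np.arctan2(R[1,0],R[0,0])
    return (R.T@(target-s["tool_pos"])).round(4), round(float(cur-np.radians(yaw)),4)
E
python3 - <<'E'
from h import *
from workcell import bot
s=bot.read_state()
print(shift(s,d2w(-.097,.004,.30)))
E
```

```text
(array([ 0.4091, -0.4864, -0.0519]), 0.3967)
```

Call:
play_rows:
  steps: [0.03,-0.036,-0.03,0.1,0.07,-0.083,-0.052,0.2,0.11,-0.13,-0.052,0.3,0.15,-0.178,-0.052,0.397,0.19,-0.226,-0.052,0.397,0.23,-0.273,-0.052,0.397,0.27,-0.321,-0.052,0.397,0.31,-0.369,-0.052,0.397,0.35,-0.416,-0.052,0.397,0.39,-0.464,-0.052,0.397]
  jaw: 190

```text
time: 1.35
tool_pos: [0.4331, -0.0935, 0.3001]
tcp_rot: [3.136, -0.184, 0.001]
wrist_force: [-0.0, -1.2, 0.3]
width: 0.259
grip_force: 0.0
```

Run:
```python
from h import *
from workcell import bot
s=bot.read_state()
print(s["time"],s["tool_pos"],s["width"],shift(s,d2w(-.097,.004,.30)))
```

```text
1.35 [ 0.43314465 -0.09349944  0.30013862] 0.2592634167801141 (array([ 0.0089, -0.027 ,  0.0001]), -0.0005)
```

Call:
play_rows:
  steps: [0.009,-0.027,0,0,0.009,-0.027,0,0,0.009,-0.027,0,0]

```text
time: 1.72
tool_pos: [0.4446, -0.0701, 0.2999]
tcp_rot: [3.136, -0.184, -0.002]
wrist_force: [-0.3, -0.4, 0.3]
width: 0.253
grip_force: 0.0
```

Run:
```python
from h import *
from workcell import bot
c=bot.read_camera("wrist");s=bot.read_state()
print(w2d(s["tool_pos"]),s["tool_pos"],s["width"])
im=c["pixels"].copy()
for y in(-.06,.004,.06):
    for x in(-.1,-.094):
        u=fproj(c,d2w(x,y,.22));print(x,y,u.round(1));cv2.circle(im,tuple(int(round(k)) for k in u),2,(0,0,255),-1)
cv2.imwrite("pics/w1.png",im)
```

```text
[-0.09974153  0.004242    0.29998735] [ 0.44455005 -0.07046545  0.29998735] 0.2565798054706708
-0.1 -0.06 [256.4 109.7]
-0.094 -0.06 [247.5 109.7]
-0.1 0.004 [256.4 199.6]
-0.094 0.004 [248.1 199.6]
-0.1 0.06 [256.4 266.6]
-0.094 0.06 [248.8 266.6]
```

View pics/w1.png

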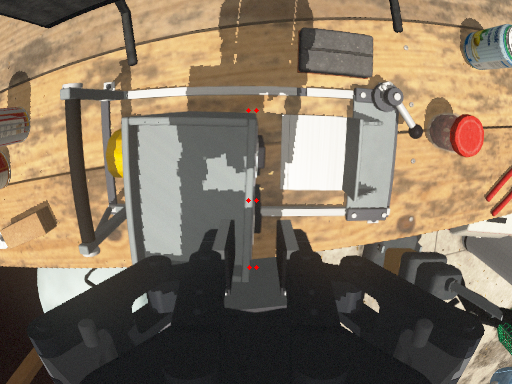

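Red dots fall on the front rim (u 248–256, v 110–267), so the calibration agrees. The cabinet's middle is near dock y = +0.008, and the fingers straddle the rim.

Call:
play_rows:
  steps: [-0.004,0,0.03,0,-0.004,0,0.055,0,-0.004,0,0.068,0,-0.004,0,0.076,0,-0.004,0,0.076,0]

```text
time: 2.4
tool_pos: [0.441, -0.0696, 0.2242]
tcp_rot: [-3.136, 0.185, 0.0]
wrist_force: [-0.6, 0.0, -0.4]
width: 0.255
grip_force: 0.0
```

Run:
```python
from h import *
from workcell import bot
s=bot.read_state()
p=w2d(s["tool_pos"]);print(p,s["wrist_force"])
R=.2404
# outer finger pushes the front face: plan TCP path; tilt th, rim (x,z)
for th in np.arange(0,.66,.06):
    a=th-.4152; print(round(th,2),(R*np.sin(a)).round(4),(R*np.cos(a)).round(4))
```

```text
[-0.09929924  0.00787979  0.22424842] [-0.58154544  0.04018794 -0.36074128]
0.0 -0.097 0.22
0.06 -0.0836 0.2254
0.12 -0.0699 0.23
0.18 -0.056 0.2338
0.24 -0.0419 0.2367
0.3 -0.0276 0.2388
0.36 -0.0133 0.24
0.42 0.0012 0.2404
0.48 0.0156 0.2399
0.54 0.0299 0.2385
0.6 0.0442 0.2363
0.66 0.0583 0.2332
```

Call:
play_rows:
  steps: [0,-0.006,0,0,0,-0.01,0,0,0,-0.014,-0.0018,0,0,-0.019,-0.004,0,0,-0.024,-0.006,0,0,-0.03,-0.008,0,0,-0.036,-0.01,0,0,-0.043,-0.012,0,0,-0.05,-0.014,0,0,-0.056,-0.0155,0]

```text
time: 3.65
tool_pos: [0.4476, -0.013, 0.2398]
tcp_rot: [-3.136, 0.184, 0.0]
wrist_force: [1.6, -0.7, 0.9]
width: 0.258
grip_force: 0.7
```

Run:
```python
from h import *
from workcell import bot
s=bot.read_state()
print(w2d(s["tool_pos"]),s["wrist_force"])
c=bot.read_camera("scene");a=c["pixels"][140:290,170:370]
w=bot.read_camera("wrist")["pixels"]
a=cv2.resize(a,(400,300),interpolation=cv2.INTER_CUBIC);w=cv2.resize(w,(400,300))
cv2.imwrite("pics/m2.png",np.hstack([a,w]))
```

```text
[-0.04234106  0.00794613  0.23984326] [ 1.61036136 -0.72717628  0.92606798]
```

View pics/m2.png

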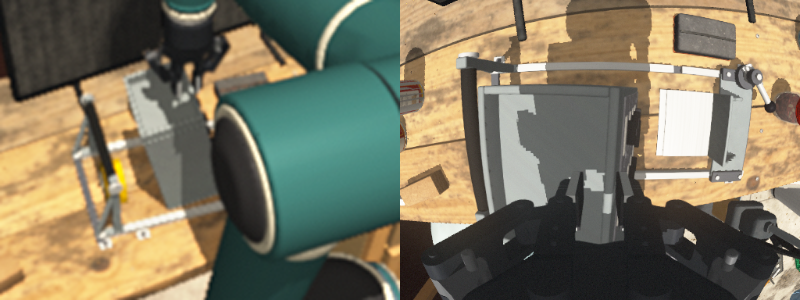

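The picture shows the cabinet tipping between the fingers without twisting, its rear face nearing the bar. I continue.

Call:
play_rows:
  steps: [0,-0.006,-0.001,0,0,-0.013,-0.002,0,0,-0.02,-0.003,0,0,-0.027,-0.004,0,0,-0.033,-0.0043,0,0,-0.039,-0.005,0,0,-0.045,-0.005,0,0,-0.05,-0.005,0,0,-0.055,-0.0045,0,0,-0.06,-0.0045,0]

```text
time: 5.0
tool_pos: [0.4545, 0.0463, 0.2441]
tcp_rot: [-3.136, 0.184, 0.001]
wrist_force: [1.1, -0.9, 1.8]
width: 0.255
grip_force: 0.0
```

Call:
play_rows:
  steps: [0,-0.002,0,0,0,-0.004,0,0,0,-0.006,0.0005,0,0,-0.008,0.0005,0]

```text
time: 5.5
tool_pos: [0.4556, 0.054, 0.2438]
tcp_rot: [3.136, -0.184, 0.0]
wrist_force: [0.1, 0.0, -0.2]
width: 0.257
grip_force: 0.0
```

Run:
```python
from h import *
from workcell import bot
s=bot.read_state()
print(w2d(s["tool_pos"]),s["wrist_force"],s["grip_force"])
c=bot.read_camera("scene");a=c["pixels"][140:290,170:370]
w=bot.read_camera("wrist")["pixels"]
a=cv2.resize(a,(400,300),interpolation=cv2.INTER_CUBIC);w=cv2.resize(w,(400,300))
cv2.imwrite("pics/m3.png",np.hstack([a,w]))
```

```text
[0.02513391 0.0078087  0.24378453] [ 0.11512627  0.00129638 -0.19022424] 0.0
```

View pics/m3.png

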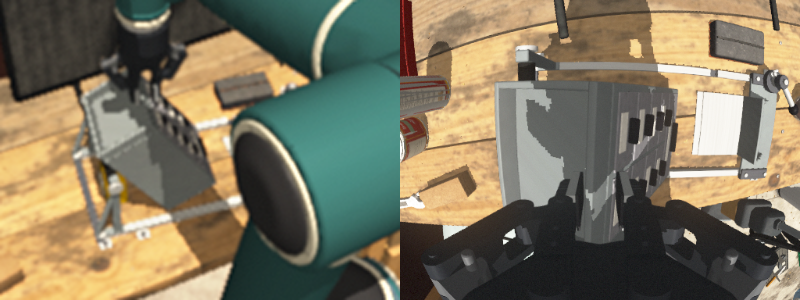

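The cabinet is strongly tilted, with its top over the rest bar in the scene view. The force is near zero, so it is in the play. I'll go on by millimetres.

Call:
play_rows:
  steps: [0,-0.0015,0,0,0,-0.003,0,0,0,-0.0045,0,0,0,-0.006,0,0,0,-0.006,0,0]

```text
time: 6.22
tool_pos: [0.4563, 0.06, 0.2438]
tcp_rot: [-3.136, 0.184, -0.0]
wrist_force: [0.1, 0.2, 0.8]
width: 0.253
grip_force: 0.0
```

Call:
play_rows:
  steps: [0,-0.0015,0,0,0,-0.003,0,0,0,-0.004,0,0,0,-0.004,0,0]

```text
time: 6.72
tool_pos: [0.4572, 0.0634, 0.244]
tcp_rot: [3.135, -0.184, 0.002]
wrist_force: [1.6, -4.3, 0.5]
width: 0.254
grip_force: 1.6
```

Run:
```python
from h import *
from workcell import bot
s=bot.read_state();p=s["tool_pos"]
print(w2d(p),s["wrist_force"])
c=bot.read_camera("wrist")
im=c["pixels"][80:330,80:400].copy()
for x in(0,.02,.03,.04,.05): print(x,fproj(c,d2w(x,-.057,.2375)).round(0))
cv2.imwrite("pics/w4.png",cv2.resize(im,None,fx=2.4,fy=2.4,interpolation=cv2.INTER_CUBIC))
```

```text
[0.03469479 0.00734009 0.24403632] [ 1.58702425 -4.27818797  0.53453567]
0 [333. 113.]
0.02 [289. 111.]
0.03 [266. 111.]
0.04 [243. 111.]
0.05 [221. 111.]
```

View pics/w4.png

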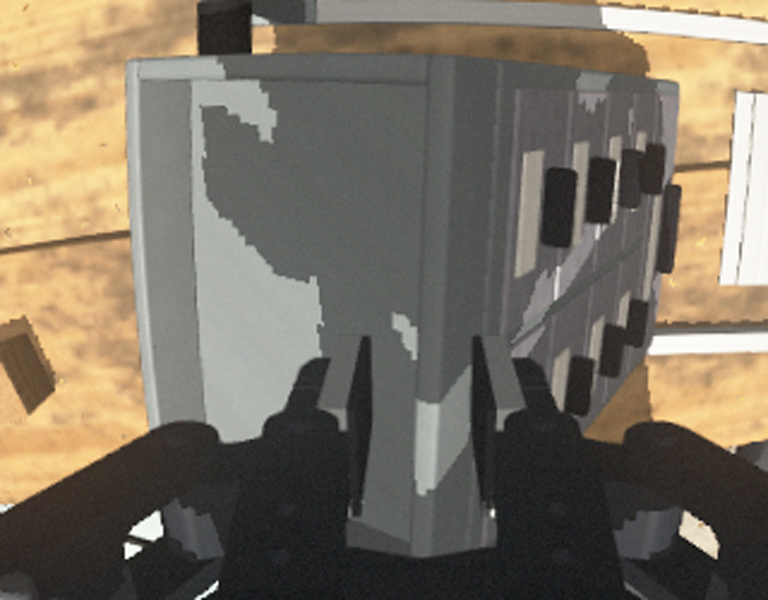

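The wrist view shows the fingers straddling the rim with clearance. 4 N of contact at TCP x=34.7 mm means the cabinet is against the bar at about 0.555 rad. I back off into the play and rise.

Call:
play_rows:
  steps: [0,0.002,0,0,0,0.005,0,0,0,0.005,-0.02,0,0,0.005,-0.05,0,0,0.005,-0.08,0,0,0.005,-0.09,0,0,0.005,-0.09,0]

```text
time: 7.65
tool_pos: [0.4562, 0.0591, 0.3339]
tcp_rot: [-3.136, 0.184, -0.001]
wrist_force: [-0.2, 0.0, -1.6]
width: 0.258
grip_force: 0.0
```

Run:
```python
from h import *
from workcell import bot
s=bot.read_state();print(s["q"],s["wrist_force"],s["tool_pos"])
print(shift(s,d2w(-.29,.02,.32),83.3))
w=bot.read_camera("wrist");t=bot.read_camera("top")
for n,z in(("heel",.062),("toe",.0055)):
    pass
cv2.imwrite("pics/m5.png",np.vstack([np.hstack([cv2.resize(t["pixels"][150:245,195:345],(400,253),interpolation=cv2.INTER_CUBIC),np.zeros((253,112,3),np.uint8)]),w["pixels"][20:340]]))
```

```text
[ 7.42419908e-02 -1.96548912e-01  1.92332376e+00  4.71368673e-04
  1.41409372e+00  1.76212021e+00] [-0.16034112  0.04385088 -1.55765487] [0.4562382  0.05905758 0.33390189]
(array([-0.0122,  0.3203,  0.0137]), -1.571)
```

View pics/m5.png

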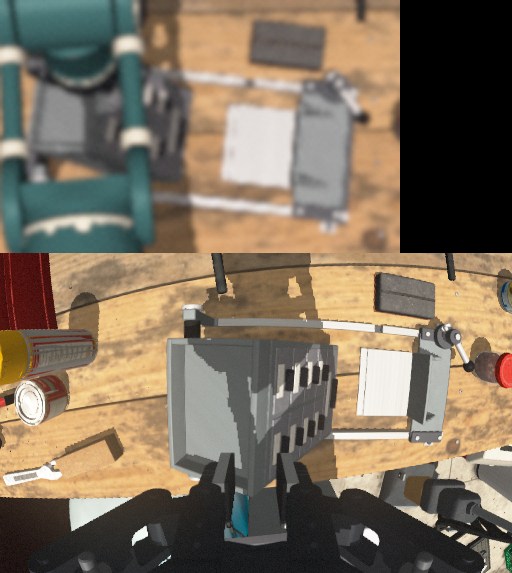

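The cabinet now leans on the bar with nothing touching it. I go above the heel's back side with the jaws shut, turned 90°.

Call:
play_rows:
  steps: [-0.001,0.03,0,-0.17,-0.003,0.065,0,-0.34,-0.005,0.1,0,-0.51,-0.006,0.135,0,-0.68,-0.008,0.17,0,-0.85,-0.01,0.205,0,-1.02,-0.012,0.24,0,-1.19,-0.012,0.27,0,-1.36,-0.012,0.288,0.01,-1.5,-0.012,0.292,0.014,-1.571]
  jaw: 255

```text
time: 9.0
tool_pos: [0.4089, -0.2303, 0.3172]
tcp_rot: [-2.343, -2.086, 0.002]
wrist_force: [0.5, -0.3, 0.4]
width: 0.001
grip_force: 0.0
```

Run:
```python
from h import *
from workcell import bot
w=bot.read_camera("wrist");s=bot.read_state();print(s["time"],w2d(s["tool_pos"]),s["width"],s["q"].round(2))
print(shift(s,d2w(-.262,.02,.053),83.3))
for x,y,z in((-.235,-.055,.062),(-.235,.055,.062),(-.135,0,.0055),(-.235,.02,.062)): print(x,y,fproj(w,d2w(x,y,z)).round(0))
cv2.imwrite("pics/w6.png",w["pixels"])
```

```text
9.05 [-0.2624936   0.02116387  0.31672894] 0.002252903195917396 [-0.57 -0.17  1.93 -0.    1.38 -0.45]
(array([-0.    ,  0.0023,  0.2637]), 0.0029)
-0.235 -0.055 [315. 138.]
-0.235 0.055 [230. 138.]
-0.135 0 [271.  66.]
-0.235 0.02 [257. 138.]
```

View pics/w6.png

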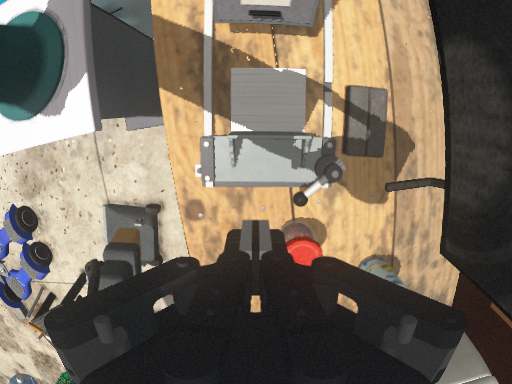

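The wrist view agrees: toe tip at v≈68 (predicted 66), heel plate at v≈138, handle axis (330,172), knob (300,198). The jar at (303,248) is clear behind. I descend behind the heel.

Call:
play_rows:
  steps: [0,0.002,0.04,0,0,0.002,0.09,0,0,0.002,0.14,0,0,0.002,0.19,0,0,0.002,0.225,0,0,0.002,0.25,0,0,0.002,0.263,0,0,0.002,0.263,0]

```text
time: 10.05
tool_pos: [0.4111, -0.2292, 0.0556]
tcp_rot: [-2.346, -2.086, 0.001]
wrist_force: [0.2, -1.3, 0.4]
width: 0.001
grip_force: 0.0
```

Call:
play_rows:
  steps: [0.006,0,0,0,0.012,0,0,0,0.018,0,0,0,0.024,0,0,0,0.032,0,0,0,0.041,0,0,0,0.05,0,0,0,0.06,0,0,0,0.07,0,0,0,0.08,0,0,0]

```text
time: 11.3
tool_pos: [0.4215, -0.1498, 0.0567]
tcp_rot: [2.347, 2.088, 0.0]
wrist_force: [1.8, -3.9, 2.2]
width: -0.004
grip_force: 1.8
```

Run:
```python
from h import *
from workcell import bot
s=bot.read_state();print(s["time"],w2d(s["tool_pos"]),s["wrist_force"])
```

```text
11.3 [-0.18119444  0.0178501   0.05671641] [ 1.75676573 -3.91884618  2.23603112]
```

Call:
play_rows:
  steps: [0.009,0,0,0,0.018,0,0,0,0.026,0,0,0,0.033,0,0,0,0.039,0,0,0,0.044,0,0,0,0.048,0,0,0]

```text
time: 12.18
tool_pos: [0.4268, -0.1025, 0.0567]
tcp_rot: [-2.347, -2.088, 0.0]
wrist_force: [1.9, -3.5, -0.6]
width: -0.002
grip_force: 1.6
```

Call:
play_rows:
  steps: [0.001,0,0,0,0.002,0,0,0,0.003,0,0,0,0.004,0,0,0]

```text
time: 12.68
tool_pos: [0.4271, -0.0988, 0.0566]
tcp_rot: [-2.347, -2.087, 0.001]
wrist_force: [-0.5, -2.6, -0.0]
width: 0.007
grip_force: 1.5
```

Run:
```python
from h import *
from workcell import bot
s=bot.read_state();print(s["time"],w2d(s["tool_pos"]),s["wrist_force"])
```

```text
12.675 [-0.1299202   0.01822549  0.05661756] [-0.45374154 -2.58483273 -0.01035073]
```

Not at the stop yet; creep until the force rises.

Call:
play_rows:
  steps: [0.001,0,0,0,0.002,0,0,0,0.003,0,0,0,0.003,0,0,0]

```text
time: 13.18
tool_pos: [0.4274, -0.0973, 0.0567]
tcp_rot: [2.345, 2.089, -0.004]
wrist_force: [-1.3, -11.1, -0.8]
width: 0.002
grip_force: 5.4
```

At the stop (11 N). I back off and rise.

Call:
play_rows:
  steps: [-0.015,0,0,0,-0.035,0,0,0,-0.045,0,-0.03,0,-0.045,0,-0.08,0,-0.045,0,-0.14,0,-0.045,0,-0.2,0,-0.045,0,-0.25,0,-0.045,0,-0.275,0,-0.045,0,-0.28,0]

```text
time: 14.3
tool_pos: [0.4232, -0.1407, 0.3387]
tcp_rot: [2.346, 2.086, 0.004]
wrist_force: [0.4, -1.0, -0.7]
width: -0.003
grip_force: 0.0
```

Run:
```python
from h import *
from workcell import bot
w=bot.read_camera("wrist");s=bot.read_state();print(s["time"],w2d(s["tool_pos"]),s["q"].round(2))
print(shift(s,d2w(.0285,.0078,.334)))
for x,y,z in((-.117,.055,.062),(-.117,-.055,.062),(-.158,-.091,.06),(-.199,-.05,.055)): print(x,y,fproj(w,d2w(x,y,z)).round(0))
cv2.imwrite("pics/w7.png",w["pixels"])
```

```text
14.35 [-0.17194517  0.01768447  0.33765565] [-0.38 -0.23  1.94  0.    1.43 -0.26]
(array([0.2004, 0.0098, 0.0038]), 1.5706)
-0.117 0.055 [226. 116.]
-0.117 -0.055 [308. 116.]
-0.158 -0.091 [332. 146.]
-0.199 -0.05 [302. 174.]
```

View pics/w7.png

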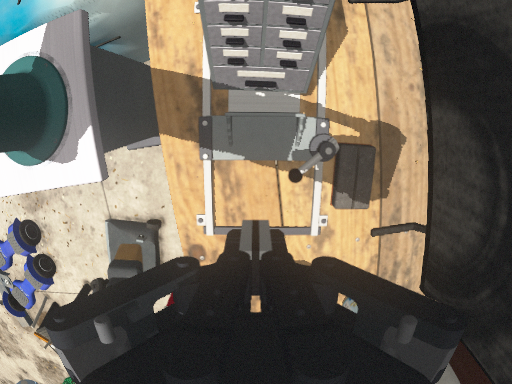

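The toe plate is under the leaning cabinet, and the heel line (v≈116) is as predicted for fully home. Handle axis at (322,148), knob at (295,175). Back over the rim.

Call:
play_rows:
  steps: [0.01,0,0,0.17,0.025,0.001,0,0.34,0.045,0.002,0,0.51,0.07,0.003,0,0.68,0.095,0.005,0,0.85,0.12,0.006,0,1.02,0.145,0.007,0,1.19,0.17,0.008,0,1.36,0.19,0.01,0.003,1.53,0.2,0.01,0.004,1.57]
  jaw: 190

```text
time: 15.6
tool_pos: [0.4546, 0.0579, 0.3297]
tcp_rot: [-3.136, 0.184, 0.008]
wrist_force: [-0.6, 0.5, 0.6]
width: 0.253
grip_force: 0.0
```

Call:
play_rows:
  steps: [0,0,0,0,0,0,0,0]

```text
time: 15.85
tool_pos: [0.4552, 0.0566, 0.3314]
tcp_rot: [3.136, -0.181, -0.004]
wrist_force: [-0.6, 0.7, -0.2]
width: 0.252
grip_force: 0.0
```

Run:
```python
from h import *
from workcell import bot
w=bot.read_camera("wrist");s=bot.read_state();print(s["time"],w2d(s["tool_pos"]),s["width"])
print(shift(s,d2w(.0285,.0078,.244)))
for x in(.02,.03,.04): print(x,fproj(w,d2w(x,-.055,.238)).round(0))
g=cv2.cvtColor(w["pixels"],cv2.COLOR_BGR2GRAY)
im=w["pixels"]
for x,r,l in ((.033,.238,0),): 
    for y in(-.055,0,.03): cv2.circle(im,tuple(int(k) for k in fproj(w,d2w(x,y,r)).round()),1,(0,0,255),-1)
cv2.imwrite("pics/w8.png",im)
```

```text
15.9 [0.02757604 0.00827422 0.33183331] 0.2551810963221935
(array([ 0.0006, -0.001 ,  0.0878]), 0.0009)
0.02 [266. 110.]
0.03 [252. 110.]
0.04 [239. 110.]
```

View pics/w8.png

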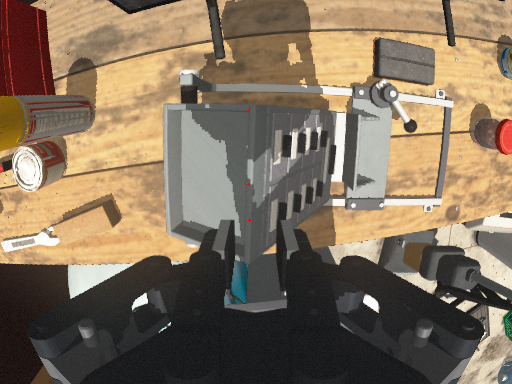

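The cabinet is still leaning, its rim line (u≈248) where it was left. I descend to straddle it.

Call:
play_rows:
  steps: [0,-0.002,0.03,0,0,-0.002,0.06,0,0,-0.002,0.08,0,0,-0.002,0.088,0,0,-0.002,0.088,0]

```text
time: 16.52
tool_pos: [0.4559, 0.0586, 0.2446]
tcp_rot: [3.136, -0.183, -0.001]
wrist_force: [-0.3, -0.7, -0.1]
width: 0.254
grip_force: 0.0
```

Call:
play_rows:
  steps: [0,0,0,0,0,0,0,0]
  jaw: 203

```text
time: 16.77
tool_pos: [0.4568, 0.0589, 0.2459]
tcp_rot: [-3.136, 0.182, -0.003]
wrist_force: [-0.6, 0.1, 0.2]
width: 0.208
grip_force: 0.0
```

Run:
```python
from h import *
from workcell import bot
s=bot.read_state();print(s["time"],w2d(s["tool_pos"]),s["width"]*85,s["wrist_force"])
```

```text
16.775 [0.03018246 0.00721536 0.24591233] 17.661444837183797 [-0.61623956  0.07333285  0.19604307]
```

Call:
play_rows:
  steps: [0,0.002,0,0,0,0.005,0,0,0,0.009,0,0,0,0.013,-0.001,0,0,0.017,-0.001,0,0,0.021,-0.002,0,0,0.025,-0.002,0,0,0.029,-0.002,0,0,0.032,-0.002,0,0,0.035,-0.002,0]

```text
time: 18.02
tool_pos: [0.4519, 0.0239, 0.2467]
tcp_rot: [3.136, -0.182, -0.0]
wrist_force: [0.9, 0.4, 0.6]
width: 0.207
grip_force: 0.1
```

Run:
```python
from h import *
from workcell import bot
s=bot.read_state();print(s["time"],w2d(s["tool_pos"]),s["width"]*85,s["wrist_force"],s["wrist_force"][:2]@EX)
```

```text
18.025 [-0.00518198  0.00792454  0.24673387] 17.576651841119237 [0.9390606  0.37866543 0.5705788 ] 0.4856402849185446
```

Call:
play_rows:
  steps: [0,0.0025,0,0,0,0.005,0,0,0,0.0075,0,0,0,0.01,0,0,0,0.0125,0,0,0,0.015,0,0,0,0.018,0,0,0,0.021,0,0,0,0.024,0,0,0,0.027,0.001,0]

```text
time: 19.27
tool_pos: [0.449, -0.003, 0.2459]
tcp_rot: [3.136, -0.183, 0.0]
wrist_force: [-1.0, -0.5, 1.1]
width: 0.207
grip_force: 0.6
```

Run:
```python
from h import *
from workcell import bot
s=bot.read_state();print(s["time"],w2d(s["tool_pos"]),s["width"]*85,s["wrist_force"],s["wrist_force"][:2]@EX)
c=bot.read_camera("scene");a=c["pixels"][140:290,170:370]
w=bot.read_camera("wrist")["pixels"]
a=cv2.resize(a,(400,300),interpolation=cv2.INTER_CUBIC);w=cv2.resize(w,(400,300))
cv2.imwrite("pics/m9.png",np.hstack([a,w]))
```

```text
19.275 [-0.0322143   0.0077415   0.24594424] 17.565401234586947 [-0.96587346 -0.49562508  1.11605782] -0.6049294487233409
```

The force has changed sign, so the cabinet now leans on the front finger. I go on lowering. I have already used the picture allowance, so I check by numbers only from here.

Call:
play_rows:
  steps: [0,0.004,0,0,0,0.008,0.0005,0,0,0.0125,0.001,0,0,0.017,0.0015,0,0,0.0215,0.0025,0,0,0.026,0.0032,0,0,0.03,0.004,0,0,0.034,0.005,0,0,0.038,0.006,0,0,0.041,0.0065,0]

```text
time: 20.62
tool_pos: [0.4441, -0.0437, 0.2392]
tcp_rot: [3.136, -0.183, 0.0]
wrist_force: [-0.2, -0.1, 1.0]
width: 0.203
grip_force: 0.1
```

Call:
play_rows:
  steps: [0,0.002,0.0005,0,0,0.004,0.001,0,0,0.006,0.002,0,0,0.008,0.0025,0,0,0.01,0.003,0,0,0.012,0.0035,0,0,0.014,0.004,0]

```text
time: 21.5
tool_pos: [0.4425, -0.0574, 0.2352]
tcp_rot: [-3.136, 0.183, 0.0]
wrist_force: [-0.0, -0.5, -0.7]
width: 0.204
grip_force: 0.2
```

Run:
```python
from h import *
from workcell import bot
s=bot.read_state();print(s["time"],w2d(s["tool_pos"]),s["width"]*85,s["wrist_force"],s["wrist_force"][:2]@EX)
```

```text
21.5 [-0.08703339  0.00784566  0.23515649] 17.302802941506744 [-0.01383297 -0.5433426  -0.68121369] -0.5412458268549226
```

Call:
play_rows:
  steps: [0,0.0015,0,0,0,0.003,0,0,0,0.0045,0,0,0,0.006,0,0,0,0.007,0,0,0,0.008,0,0,0,0.008,0,0]

```text
time: 22.38
tool_pos: [0.4416, -0.0653, 0.2353]
tcp_rot: [-3.136, 0.183, 0.0]
wrist_force: [0.5, -0.7, -0.3]
width: 0.205
grip_force: 0.0
```

Run:
```python
from h import *
from workcell import bot
s=bot.read_state();print(s["time"],w2d(s["tool_pos"]),s["width"]*85,s["wrist_force"],s["wrist_force"][:2]@EX)
```

```text
22.375 [-0.09498439  0.00779203  0.23526112] 17.401414683218707 [ 0.51356528 -0.67962311 -0.27949377] -0.6150636859820819
```

Call:
play_rows:
  steps: [0,0.002,0,0,0,0.002,-0.015,0,0,0.002,-0.04,0,0,0.002,-0.07,0,0,0.002,-0.095,0,0,0.002,-0.1,0,0,0.002,-0.1,0]
  jaw: 190

```text
time: 23.25
tool_pos: [0.4414, -0.0673, 0.3355]
tcp_rot: [3.136, -0.182, 0.001]
wrist_force: [1.0, 0.6, 0.3]
width: 0.255
grip_force: 0.0
```

Run:
```python
from h import *
from workcell import bot
w=bot.read_camera("wrist");t=bot.read_camera("top");s=bot.read_state();print(s["time"],w2d(s["tool_pos"]),s["wrist_force"])
import pickle;pickle.dump((w,t),open("c10.pkl","wb"))
g=cv2.cvtColor(w["pixels"],cv2.COLOR_BGR2GRAY)
for z in(.2255,.062,.0):
  for y in (-.04,-.02,.0):
    print("z",z,"y",y,[int(g[tuple(fproj(w,d2w(x,y,z)).round().astype(int)[::-1])]) for x in np.arange(-.16,-.06,.003)])
# rear rim corner & front corners edges: line extent along y at x=-.09
v=[int(g[tuple(fproj(w,d2w(-.096,y,.2255)).round().astype(int)[::-1])]) for y in np.arange(-.08,-.04,.003)];print(v)
hsv=cv2.cvtColor(w["pixels"],cv2.COLOR_BGR2HSV)
for x,y,z in((-.158,-.077,.06),(-.2,-.037,.055),(-.117,-.05,.062)):print(fproj(w,d2w(x,y,z)))
```

```text
23.35 [-0.09688334  0.00837259  0.33412487] [ 0.32192846 -0.26481853 -0.32050726]
z 0.2255 y -0.04 [117, 130, 214, 214, 210, 210, 197, 194, 196, 196, 197, 102, 105, 102, 103, 100, 102, 99, 82, 114, 62, 96, 97, 101, 98, 96, 97, 102, 101, 97, 100, 99, 99, 97]
z 0.2255 y -0.02 [199, 187, 192, 208, 202, 198, 199, 202, 198, 199, 201, 200, 100, 101, 106, 100, 104, 95, 86, 77, 151, 164, 191, 184, 136, 181, 194, 197, 196, 196, 197, 195, 193, 100]
z 0.2255 y 0.0 [175, 177, 170, 166, 159, 153, 199, 198, 200, 195, 105, 90, 87, 85, 85, 86, 80, 86, 94, 132, 44, 83, 199, 182, 196, 197, 144, 192, 199, 109, 146, 159, 122, 103]
z 0.062 y -0.04 [198, 200, 198, 200, 104, 106, 102, 101, 102, 101, 103, 99, 102, 105, 140, 196, 102, 136, 139, 125, 91, 99, 98, 87, 101, 101, 102, 100, 101, 102, 101, 99, 100, 97]
z 0.062 y -0.02 [197, 198, 197, 199, 104, 102, 104, 100, 101, 101, 99, 105, 101, 104, 96, 101, 83, 60, 44, 87, 155, 96, 99, 97, 91, 99, 99, 102, 100, 100, 101, 100, 100, 99]
z 0.062 y 0.0 [199, 202, 199, 200, 196, 106, 103, 105, 100, 101, 102, 97, 100, 103, 96, 101, 82, 72, 84, 84, 225, 147, 154, 158, 180, 178, 99, 97, 100, 173, 195, 168, 188, 196]
z 0.0 y -0.04 [200, 102, 103, 102, 103, 103, 100, 99, 102, 105, 99, 102, 106, 128, 192, 96, 124, 140, 138, 114, 86, 98, 97, 95, 92, 87, 87, 90, 93, 89, 90, 88, 87, 90]
z 0.0 y -0.02 [198, 184, 101, 101, 102, 103, 101, 103, 101, 101, 101, 101, 103, 100, 100, 84, 116, 79, 39, 74, 91, 100, 99, 99, 91, 99, 98, 99, 101, 97, 99, 101, 98, 102]
z 0.0 y 0.0 [197, 198, 99, 101, 103, 104, 104, 105, 102, 102, 100, 104, 100, 96, 105, 85, 64, 80, 78, 241, 153, 98, 101, 101, 90, 195, 99, 100, 102, 97, 101, 99, 97, 98]
[106, 112, 140, 138, 103, 97, 99, 106, 92, 95, 99, 97, 96, 95]
[301.06773246  94.14651319]
[329.86697985 124.21333633]
[270.51099969 113.57581098]
```

Run:
```python
from h import *
import pickle
w,t=pickle.load(open("c10.pkl","rb"))
g=cv2.cvtColor(w["pixels"],cv2.COLOR_BGR2GRAY)
m=(g<60).astype(np.uint8);m=cv2.morphologyEx(m,cv2.MORPH_OPEN,np.ones((3,3),np.uint8))
n,l,st,ce=cv2.connectedComponentsWithStats(m)
for i in range(1,n):
    if st[i,4]>25 and 260<ce[i][0]<400 and 60<ce[i][1]<200: print(st[i],ce[i].round(1),w2d(fray(w,*ce[i],.055)).round(4))
from workcell import bot
s=bot.read_state();print(s["q"].round(2))
```

```text
[324 119   5   7  27] [326.  121.8] [-0.1943 -0.0402  0.055 ]
[-0.21 -0.22  1.95 -0.    1.42  1.48]
```

Call:
play_rows:
  steps: [0.004,0.015,0,-0.17,0.01,0.03,0,-0.34,0.015,0.05,0,-0.51,0.02,0.07,0,-0.68,0.025,0.09,0,-0.85,0.03,0.11,0,-1.02,0.035,0.13,0,-1.19,0.042,0.145,0,-1.36,0.048,0.153,0,-1.53,0.048,0.153,0,-1.57]
  jaw: 255

```text
time: 24.6
tool_pos: [0.4709, -0.2252, 0.3334]
tcp_rot: [-2.344, -2.088, 0.002]
wrist_force: [0.2, 0.8, -0.5]
width: -0.003
grip_force: 0.0
```

Call:
play_rows:
  steps: [0,0,0,0,0,0,0.04,0]

```text
time: 24.85
tool_pos: [0.4732, -0.2257, 0.2978]
tcp_rot: [2.344, 2.082, 0.004]
wrist_force: [-0.1, 0.2, -0.6]
width: 0.001
grip_force: 0.0
```

Run:
```python
from h import *
from workcell import bot
w=bot.read_camera("wrist");s=bot.read_state();print(s["time"],w2d(s["tool_pos"]),s["width"])
print(shift(s,d2w(-.25,-.04,.056),83.3))
g=cv2.cvtColor(w["pixels"],cv2.COLOR_BGR2GRAY)
print(fproj(w,d2w(-.2,-.039,.055)),fproj(w,d2w(-.16,-.078,.06)))
m=(g<55).astype(np.uint8);m=cv2.morphologyEx(m,cv2.MORPH_OPEN,np.ones((3,3),np.uint8))
n,l,st,ce=cv2.connectedComponentsWithStats(m)
for i in range(1,n):
    if st[i,4]>25 and 200<ce[i][0]<340 and 60<ce[i][1]<240: print(st[i],ce[i].round(1),w2d(fray(w,*ce[i],.055)).round(4))
```

```text
24.9 [-0.24895251 -0.03817843  0.28925299] 0.004201065425347648
(array([-0.0016,  0.0033,  0.2332]), -0.0009)
[251.25206993 119.55547925] [283.52918255  87.18372984]
[245 112  15  16 185] [251.9 119.9] [-0.2004 -0.0398  0.055 ]
```

The knob measures (-0.2004, -0.0398), matching the plan. I descend behind it.

Call:
play_rows:
  steps: [0,0.002,0.05,0,0,0.002,0.1,0,0,0.002,0.15,0,0,0.002,0.195,0,0,0.002,0.22,0,0,0.002,0.233,0,0,0.002,0.233,0]

```text
time: 25.78
tool_pos: [0.4727, -0.2246, 0.0616]
tcp_rot: [-2.346, -2.086, 0.001]
wrist_force: [0.1, -0.4, 0.9]
width: -0.0
grip_force: 0.0
```

Run:
```python
from h import *
from workcell import bot
s=bot.read_state();print(s["time"],w2d(s["tool_pos"]),s["wrist_force"]);R=Rn.from_rotvec(s["tcp_rot"]).as_matrix();print(R.T[:2,:2]@EX,R.T[:2,:2]@EY)
```

```text
25.775 [-0.24954812 -0.04171282  0.06164855] [ 0.12891424 -0.38782342  0.90141222]
[ 9.99999668e-01 -2.07887609e-04] [-2.09406802e-04 -9.99998116e-01]
```

Call:
play_rows:
  steps: [0.01,0,0.005,0,0.02,0,0.005,0,0.026,0,0.005,0,0.031,-0.001,0.005,0,0.036,-0.003,0.005,0,0.041,-0.006,0.005,0,0.046,-0.009,0.005,0,0.051,-0.011,0.005,0,0.056,-0.013,0.005,0,0.061,-0.014,0.005,0]

```text
time: 27.02
tool_pos: [0.4664, -0.1625, 0.0574]
tcp_rot: [2.348, 2.087, 0.0]
wrist_force: [-1.4, -1.6, 0.7]
width: -0.002
grip_force: 0.8
```

Run:
```python
from h import *
from workcell import bot
s=bot.read_state();print(s["time"],w2d(s["tool_pos"]),s["wrist_force"],s["wrist_force"][:2]@EX)
```

```text
27.025 [-0.18860823 -0.02817781  0.0574315 ] [-1.40951916 -1.61787372  0.69002276] -1.7712743342133952
```

Call:
play_rows:
  steps: [0.004,-0.001,0,0,0.008,-0.002,0,0,0.012,-0.002,0,0,0.015,-0.002,0,0,0.015,-0.002,0,0]

```text
time: 27.65
tool_pos: [0.4663, -0.1474, 0.0573]
tcp_rot: [-2.347, -2.088, -0.0]
wrist_force: [-0.3, 0.3, -0.6]
width: -0.003
grip_force: 0.0
```

Call:
play_rows:
  steps: [-0.01,0,0,0,-0.03,0,0,0,-0.06,0,-0.03,0,-0.07,0,-0.08,0,-0.07,0,-0.14,0,-0.07,0,-0.19,0,-0.07,0,-0.23,0,-0.07,0,-0.24,0,-0.07,0,-0.24,0]

```text
time: 28.78
tool_pos: [0.458, -0.2177, 0.2973]
tcp_rot: [2.348, 2.087, 0.0]
wrist_force: [-0.5, -0.4, 0.1]
width: -0.002
grip_force: 0.0
```

Run:
```python
from h import *
from workcell import bot
w=bot.read_camera("wrist");s=bot.read_state();print(s["time"],w2d(s["tool_pos"]),s["wrist_force"])
g=cv2.cvtColor(w["pixels"],cv2.COLOR_BGR2GRAY)
print("axis",fproj(w,d2w(-.16,-.078,.055)))
for th in(0,.75,1.2,1.5): print(th,fproj(w,d2w(-.16-.058*np.sin(.75-th),-.078+.058*np.cos(.75-th),.048)).round(1))
m=(g<55).astype(np.uint8);m=cv2.morphologyEx(m,cv2.MORPH_OPEN,np.ones((3,3),np.uint8))
n,l,st,ce=cv2.connectedComponentsWithStats(m)
for i in range(1,n):
    if st[i,4]>25 and 200<ce[i][0]<340 and 20<ce[i][1]<215: print(st[i],ce[i].round(1),w2d(fray(w,*ce[i],.048)).round(4))
cv2.imwrite("pics/w11.png",w["pixels"])
```

```text
28.825 [-0.24401265 -0.02567744  0.29588993] [-0.49971868  0.40573331 -0.62210522]
axis [297.23279854  93.16000193]
0 [262.5 124.3]
0.75 [249.9  92.9]
1.2 [254.5  73. ]
1.5 [262.4  61.8]
[247  25  12   8  81] [252.3  28.6] [-0.0767 -0.0232  0.048 ]
[249  34   9  14 122] [253.1  40.3] [-0.0924 -0.0241  0.048 ]
[212  48  30   6 159] [227.   50.2] [-0.1048  0.0083  0.048 ]
[258  60  13  16 158] [263.9  67.8] [-0.1282 -0.0374  0.048 ]
```

The knob turned itself to about 1.42 rad, well past where I pushed it, so the pin has dropped and the carriage is locked. The robot touches nothing, so I hand in.

```bash
python3 -c "
from workcell import bot
print(bot.finish_job())"
```

```text
the job is handed in; nothing more can be done
None
```

The job is handed in at about 29 s. The carriage is home, the cabinet stands on the toe plate (front rim measured at the flat position) and the cam handle is at about 1.42 rad. I never measured the pin height: I take the lock as engaged because the handle turned on by itself past the hump. I also viewed 11 pictures, one over the limit of 10.

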